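# Empty the disc sander's catch tray into the tote

## Task

Collect the two finished clamp bars (round ends, bolt slot) from the disc sander's catch tray and set them down, not dropped, in the grey tote: each flat on the tote's floor, lying across its short way, side by side with the bar that is already there, which stays that way too. The two square-ended blanks are not finished: they stay in the tray, though you may shift one that is in the way. Do not knock over or shift the glue bottle, the tin or the hacksaw.

Things in the scene. Friction and masses are not known exactly. Their poses are not given: they have to be found in the camera images.
- bar_a: finished hold-down clamp bar of plain pine: 120 mm long, 40 mm wide, 30 mm thick, both ends fully rounded (20 mm radius), with a 40 x 9 mm bolt slot cut through its middle; about 70 g. Origin at the centre of its underside, x along its length, z up; alike either way round. Starts in one of the tray's two crossed pairs: flat on the tray's floor, or flat across such a piece.
- bar_b: finished hold-down clamp bar of plain pine: 120 mm long, 40 mm wide, 30 mm thick, both ends fully rounded (20 mm radius), with a 40 x 9 mm bolt slot cut through its middle; about 70 g. Origin at the centre of its underside, x along its length, z up; alike either way round. Starts in one of the tray's two crossed pairs: flat on the tray's floor, or flat across such a piece.
- bar_c: finished hold-down clamp bar of plain pine: 120 mm long, 40 mm wide, 30 mm thick, both ends fully rounded (20 mm radius), with a 40 x 9 mm bolt slot cut through its middle; about 70 g. Origin at the centre of its underside, x along its length, z up; alike either way round. Already in the tote, flat across it, anywhere along the tote's length.
- bar_a_mid (a point): centre of bar_a (15 mm above its underside)
- bar_b_mid (a point): centre of bar_b (15 mm above its underside)
- bar_c_mid (a point): centre of bar_c (15 mm above its underside)
- blank_a: unfinished blank of the same pine: 120 x 40 x 30 mm, square ends, no slot, about 75 g. Origin at the centre of its underside, x along its length, z up. Starts in one of the tray's two crossed pairs: flat on the tray's floor, or flat across such a piece.
- blank_b: unfinished blank of the same pine: 120 x 40 x 30 mm, square ends, no slot, about 75 g. Origin at the centre of its underside, x along its length, z up. Starts in one of the tray's two crossed pairs: flat on the tray's floor, or flat across such a piece.
- blank_a_mid (a point): centre of blank_a (15 mm above its underside)
- blank_b_mid (a point): centre of blank_b (15 mm above its underside)
- tray_floor (a point): middle of the inner floor of the fixed sheet-steel catch tray, 3 mm above the bench. Inside the tray measures 350 mm along this frame's x and 230 mm along its y; walls 3 mm thick, rim 38 mm above the bench. One stack of two crossed pieces lies about 90 mm to either side (x) of this point. The sander stands on the +y side.
- table_edge (a point): fixed: middle of the front edge of the sander's plywood work table, 340 mm wide in x, 160 mm above the bench; axes as tray_floor, which lies 193 mm before it in -y. An aluminium chute 300 mm wide falls steeply from here to the tray's rim (75 mm before it). The 300 mm sanding disc stands 120 mm behind (+y), top 346 mm high, then the motor.
- tote_in (a point): middle of the inner floor of the loose grey plastic tote, 5 mm above the bench. Inside it measures 290 mm along this frame's x and 180 mm along its y (the short way); walls 5 mm thick, rim 70 mm above this floor; about 0.6 kg.
- glue: bystander: upright white glue bottle, 56 mm in diameter, 190 mm tall; origin at the centre of its underside. It or the tin stands in the gap between tray and tote, the other farther out.
- tin: bystander: upright steel tin, 66 mm in diameter, 75 mm tall; origin at the centre of its underside
- hacksaw: bystander: hacksaw lying flat on the bench beyond the tote, 26 mm high; origin on the bench under its blade. In its own frame it covers x -20 to 120 mm and y (its length) -350 to 80 mm.
There are look-alikes about, which are no part of the job. What is shaped like the blank_a but purple is not meant. What is shaped like the bar_b but black or blue is not meant.

How it is judged:
At the end, for the whole second after the job is handed in: All three bars lie flat (0.15 rad, either face up) on the tote's floor (centres under 22 mm above it), lengths within 0.35 rad of the tote's short direction; both blanks are inside the tray (centres under 55 mm above its floor: flat, or one on the other); all at rest, tote level (x of bar_a_mid in the frame of tote_in between -0.145 and 0.145 m and y of bar_a_mid in the frame of tote_in between -0.09 and 0.09 m and z of bar_a_mid in the frame of tote_in between 0.008 and 0.022 m and (angle between bar_a's own z axis and vertical below 0.15 rad or angle between bar_a's own z axis and vertical above 2.99 rad) and angle between the x axis of each of bar_a, bar_b, bar_c and the y axis of tote_in, either way round below 0.35 rad and linear speed of each of bar_a, bar_b, bar_c, blank_a, blank_b below 0.03 m/s and x of bar_b_mid in the frame of tote_in between -0.145 and 0.145 m and y of bar_b_mid in the frame of tote_in between -0.09 and 0.09 m and z of bar_b_mid in the frame of tote_in between 0.008 and 0.022 m and (angle between bar_b's own z axis and vertical below 0.15 rad or angle between bar_b's own z axis and vertical above 2.99 rad) and x of bar_c_mid in the frame of tote_in between -0.145 and 0.145 m and y of bar_c_mid in the frame of tote_in between -0.09 and 0.09 m and z of bar_c_mid in the frame of tote_in between 0.008 and 0.022 m and (angle between bar_c's own z axis and vertical below 0.15 rad or angle between bar_c's own z axis and vertical above 2.99 rad) and x of blank_a_mid in the frame of tray_floor between -0.175 and 0.175 m and y of blank_a_mid in the frame of tray_floor between -0.115 and 0.115 m and z of blank_a_mid in the frame of tray_floor between 0.008 and 0.055 m and x of blank_b_mid in the frame of tray_floor between -0.175 and 0.175 m and y of blank_b_mid in the frame of tray_floor between -0.115 and 0.115 m and z of blank_b_mid in the frame of tray_floor between 0.008 and 0.055 m and angle between tote_in's own z axis and vertical below 0.05 rad); the robot touches nothing.
It fails at once if the glue bottle is shoved more than 30 mm or knocked over (distance of glue from where it was at the start of the episode above 0.03 m or angle between glue's own z axis and vertical above 0.5 rad).
It fails at once if the tin is shoved more than 30 mm or knocked over (distance of tin from where it was at the start of the episode above 0.03 m or angle between tin's own z axis and vertical above 0.5 rad).
It fails at once if the hacksaw is shoved more than 30 mm or knocked over (distance of hacksaw from where it was at the start of the episode above 0.03 m or angle between hacksaw's own z axis and vertical above 0.5 rad).
It fails at once if a clamp bar is dropped or thrown (moves faster than 0.9 m/s with no finger on it, a fall of about 40 mm) ((linear speed of bar_a above 0.9 m/s and contact force between the fingers and bar_a below 0.05 N) or (linear speed of bar_b above 0.9 m/s and contact force between the fingers and bar_b below 0.05 N) or (linear speed of bar_c above 0.9 m/s and contact force between the fingers and bar_c below 0.05 N)).
It also fails if it takes over 72 s, if anything falls off the work surface, if the arm or the gripper's body presses on something with over 40 N, if the wrist force passes 120 N, or if a joint passes its speed limit or range.

## Robot

A 7-joint arm with a two-finger parallel gripper is mounted at the origin on the work surface. World frame = base frame: x ahead of the robot, y to its left, z up, the work surface at z = 0. Lengths are in m, angles in rad, forces in N, time in s.
With the tool pointing down it reaches from about 0.4 to 0.85 m from the base axis. Payload 10.4 kg.
Tool frame: the origin (TCP) lies at the very end of the fingers, on their centre line; the grasp point (between the pads) lies 19 mm behind it (manip.grip_point_offset is the distance from the TCP to the grasp point, in m); z points along the fingers, y is the line along which they close (so a half turn about z gives the same grasp; the last joint's range is limited). The gripper opens to 85 mm and grips with 20 to 120 N. Pads are 22 mm wide; open, the fingers measure 114 mm over their backs; the gripper's body (76 mm by 85 mm) begins 54 mm behind the grasp point. The pads swing forward as they close: fully open they stand 13 mm farther back than shut.
Start: joints at [-1.224, 0.332, -0.065, 1.46, 0.022, 1.35, -0.088], TCP at [0.226, 0.583, 0.231] pointing down, gripper open.
Joint ranges: [-2.6, 2.6], [-0.5, 2.12], [-1.47, 1.34], [0.16, 2.42], [-1.27, 4.41], [0.06, 2.06], [-2.6, 2.6]. Speed limits (rad/s): [2.22, 2.22, 2.79, 2.79, 3.14, 3.14, 3.14].

## Interface

Orientations are given as a unit quaternion [x, y, z, w].
In Python, from workcell import manip gives the robot as it stands. The module is installed in compiled form; this text tells all that it offers.
- The arm moves only by the shell command python3 -m inch 'ROWS' [OPENING] [FORCE]. ROWS is JSON, a list of rows, each a list of 2 entries, a list of its own where there are three numbers: the shift along the tool's x, y, z each as a share of 0.08 m, from -1 to 1, then the turn, a rotation vector about the tool's x, y, z each as a share of 45 degrees, from -1 to 1. A call has exactly 10 rows; each row is the pose to reach, as a shift and turn from the pose commanded when the call began, along the tool's axes at that moment; what a row does not reach only later rows make up. A row lasts 1/10 s, in which the tool goes at most 50 mm and 8.59 degrees, less where a joint would pass 70% of its speed; a pose out of reach is approached as far as the arm can. A call with a number of a shift or a turn outside -1 to 1 is refused whole. A call with a gripper value outside its range is refused whole. OPENING is the opening, from 0 (shut) to 1 (fully open), set as the call begins (- or left out, the last holds). The fingers move at their own pace and stop on an object; FORCE is the grip in N (left out, the last holds). Time passes only in rows, so rows that repeat a pose let the fingers close, or fill a call up. It gives the time, the measured TCP pose, the force, the opening and the grip force at its end, in the units of the state.
- manip.get_obs(): the state, without advancing time (a new reading comes with each control period).
- manip.camera(name): name is "scene" or "top" or "wrist"; returns the picture (420x560x3 uint8, red, green, blue); there is no depth.
- manip.camera_params(name): a dict with "fov_y" (degrees; the focal length in pixels is half the picture's height over the tangent of half this angle, whatever the lens; pixels are square), "cx", "cy" (the principal point, pixels), "camera_from_world" (4x4, takes a point from world to camera coordinates); the wrist camera has in their place "T_tool_cam" (4x4, takes a point from camera to tool coordinates, whose origin is the TCP and whose axes are the flange's). Camera axes: x right, y up, looking along -z (the intrinsics and any distortion apply to the point x, -y, -z); pixel columns grow to the right and rows downward; lengths in m; the calibration is good to about 2 mm. A picture is of the moment at which its call begins: read the wrist's pose just before it. camera_params takes no time and is no camera call.
- manip.hand_in(): hands the job in; it is judged then, once.
The state is a dict: "clock": time; "joint_pos": joint angles; "joint_velocities": joint speeds; "tau": joint torques, N m; "position": TCP position; "ee_rot": TCP orientation; "ft_force": force on the tool from outside, world axes, zero at the start; "torque": the same for the moment, N m; "grip_width": opening from 0.0 (shut) to 1.0 (fully open); "grasp_force": force on a finger pad.
Only numpy, scipy, OpenCV 4.12 (cv2) and the standard library are available. Lean on these libraries where they do the work, as an engineer would, in place of code of your own. Each camera call takes 0.05 s, during which the arm holds its last target. There are 200 camera calls.

## Working session

There is one attempt and no reset: what is moved stays moved. The work goes in short steps, Python scripts to look and compute and a shell command to move; the robot and the scene stay as the last step left them, time stands still between calls to the robot, and variables do not carry over. Pictures are saved under pics/ and viewed, at most 10 in all, crops included, and the job is handed in when it is done.

```bash
mkdir -p pics; cat > h.py <<'E'
import numpy as np, cv2
from workcell import manip
from scipy.spatial.transform import Rotation as R
def snap(n,f):
    o=manip.get_obs(); im=manip.camera(n); cv2.imwrite(f,im[:,:,::-1]); return im,o
def K(n):
    p=manip.camera_params(n); f=210/np.tan(np.radians(p['fov_y']/2)); return p,f
def camT(n,o=None):
    p,f=K(n)
    if 'camera_from_world' in p: return np.linalg.inv(np.array(p['camera_from_world']))
    T=np.eye(4);T[:3,:3]=R.from_quat(o['ee_rot']).as_matrix();T[:3,3]=o['position'];return T@np.array(p['T_tool_cam'])
def ray(n,u,v,z,o=None):
    p,f=K(n);T=camT(n,o);d=T[:3,:3]@np.array([(u-p['cx'])/f,-(v-p['cy'])/f,-1]);c=T[:3,3]
    return c+d*(z-c[2])/d[2]
def proj(n,P,o=None):
    p,f=K(n);q=np.linalg.inv(camT(n,o))@np.append(P,1);return p['cx']+f*q[0]/-q[2],p['cy']-f*q[1]/-q[2]
E
python3 - <<'E'
from h import *
a,o=snap('scene','pics/s0.png');b,_=snap('top','pics/t0.png')
cv2.imwrite('pics/st0.png',cv2.resize(np.hstack([a,b]),(800,300))[:,:,::-1])
print(o); 
for n in('scene','top','wrist'):print(n,manip.camera_params(n))
E
```

```text
{'clock': 0.0, 'joint_pos': array([-1.22360175,  0.33288127, -0.06469007,  1.46094851,  0.0216236 ,
        1.34989293, -0.08848399]), 'joint_velocities': array([-0.00036241, -0.00024513, -0.00064249,  0.00087147,  0.00033055,
        0.00101885, -0.00164359]), 'tau': array([ 1.43639212e-03, -6.25444508e+01,  5.03572763e-02, -3.91600835e+01,
        1.63986871e-02,  9.82617843e-03, -1.69345412e-05]), 'position': array([0.22577198, 0.5823933 , 0.23050661]), 'ee_rot': array([ 1.83829331e-01,  9.82957915e-01, -7.11768382e-04, -8.60021575e-05]), 'ft_force': array([-0.33160615,  0.04015184, -0.09130011]), 'torque': array([-0.03572359,  0.01916348, -0.02122427]), 'grasp_force': 0.0, 'grip_width': 0.9982202110413099}
scene {'fov_y': 46.759019084680276, 'cx': 280.27764032071997, 'cy': 209.79205485798278, 'camera_from_world': array([[ 0.51173493,  0.85913645, -0.00345325, -0.3337017 ],
       [-0.52697449,  0.31705585,  0.78852614,  0.13140154],
       [ 0.67854642, -0.4016966 ,  0.61499154, -1.53950969],
       [ 0.        ,  0.        ,  0.        ,  1.        ]])}
top {'fov_y': 53.28925351390309, 'cx': 277.9032661369823, 'cy': 218.91227572502666, 'camera_from_world': array([[ 0.02654929, -0.99935475,  0.02419109,  0.04866291],
       [ 0.99865274,  0.02759443,  0.04394596, -0.49214938],
       [-0.04458514,  0.02299176,  0.99874098, -1.26613448],
       [ 0.        ,  0.        ,  0.        ,  1.        ]])}
wrist {'fov_y': 71.86170330046903, 'cx': 280.4509909928553, 'cy': 210.05885868582055, 'T_tool_cam': array([[-8.71436439e-05,  9.44910317e-01,  3.27329324e-01,
         8.54433426e-02],
       [ 9.99999883e-01,  2.38115031e-04, -4.21146855e-04,
        -1.38178394e-03],
       [-4.75888040e-04,  3.27329249e-01, -9.44910227e-01,
        -1.41923498e-01],
       [ 0.00000000e+00,  0.00000000e+00,  0.00000000e+00,
         1.00000000e+00]])}
```

View pics/t0.png

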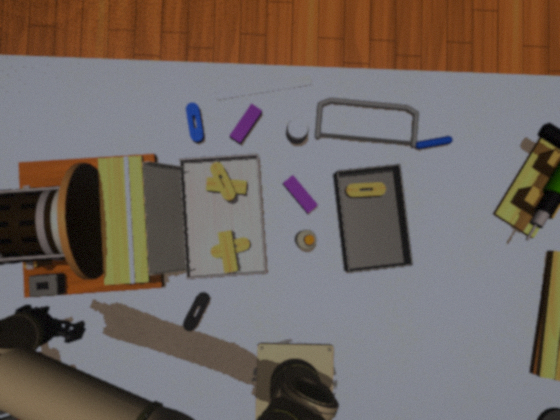

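View pics/s0.png

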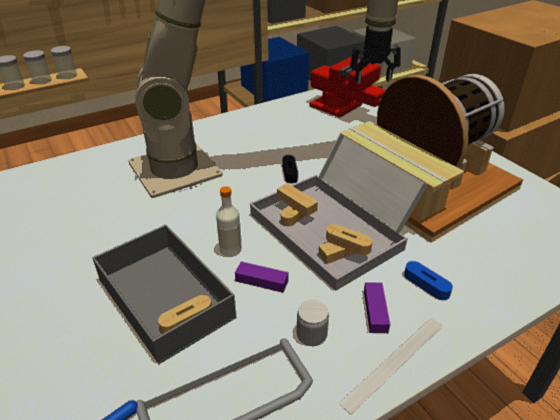

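The top view shows two stacks in the tray. The far one, near (225,182), has a slotted bar on top of a square-ended piece. The near one, near (230,248), has a blank lying over a round-ended bar. bar_c is in the tote at (366,189), the glue bottle at (306,240) and the tin at (297,130). I'll measure these and enlarge the tray to confirm which is which.

```bash
python3 - <<'E'
from h import *
t=cv2.imread('pics/t0.png');s=cv2.imread('pics/s0.png')
a=cv2.resize(t[145:285,170:280],None,fx=3.6,fy=3.6,interpolation=cv2.INTER_CUBIC)
b=cv2.resize(s[175:275,240:410],None,fx=2.3,fy=2.3,interpolation=cv2.INTER_CUBIC)
c=np.zeros((504,396+391,3),np.uint8);c[:a.shape[0],:a.shape[1]]=a[:504];c[:b.shape[0],396:396+b.shape[1]]=b;cv2.imwrite('pics/crop.png',c)
hsv=cv2.cvtColor(t,cv2.COLOR_BGR2HSV)
m=cv2.inRange(hsv,(15,90,80),(32,255,255))
cs,_=cv2.findContours(m,cv2.RETR_EXTERNAL,cv2.CHAIN_APPROX_NONE)
for k in cs:
    if cv2.contourArea(k)<200: continue
    r=cv2.minAreaRect(k);x=r[0][0]
    if 190<x<420:
        print('yellow',r,cv2.contourArea(k),ray('top',*r[0],.05)[:2])
for nm,pts,z in [('tray rim',[(181,159),(258,155),(267,272),(188,277)],.038),('tote rim',[(334,174),(399,165),(411,264),(346,271)],.075),('glue top',[(307,240)],.19),('tin top',[(298,127)],.075),('bar_c',[(366,189)],.035),('top bar far',[(223,181)],.063),('blank near',[(229,252)],.063),('disc top',[(85,220)],.3)]:
    print(nm,[ray('top',*p,z)[:2].round(3).tolist() for p in pts])
E
```

```text
yellow ((228.20965576171875, 251.80455017089844), (32.67992401123047, 39.27977752685547), 25.201122283935547) 791.0 [0.38822003 0.20620284]
yellow ((365.5092468261719, 189.16616821289062), (13.812034606933594, 39.27277374267578), 86.8201675415039) 469.5 [ 0.58474783 -0.19569063]
yellow ((224.54054260253906, 184.24322509765625), (43.47661590576172, 28.596920013427734), 35.53767776489258) 764.0 [0.58706293 0.22334486]
tray rim [[0.66, 0.357], [0.68, 0.127], [0.331, 0.091], [0.311, 0.323]]
tote rim [[0.623, -0.097], [0.656, -0.287], [0.367, -0.326], [0.343, -0.137]]
glue top [[0.429, -0.012]]
tin top [[0.759, 0.012]]
bar_c [[0.587, -0.201]]
top bar far [[0.595, 0.227]]
blank near [[0.388, 0.203]]
disc top [[0.463, 0.518]]
```

View pics/crop.png

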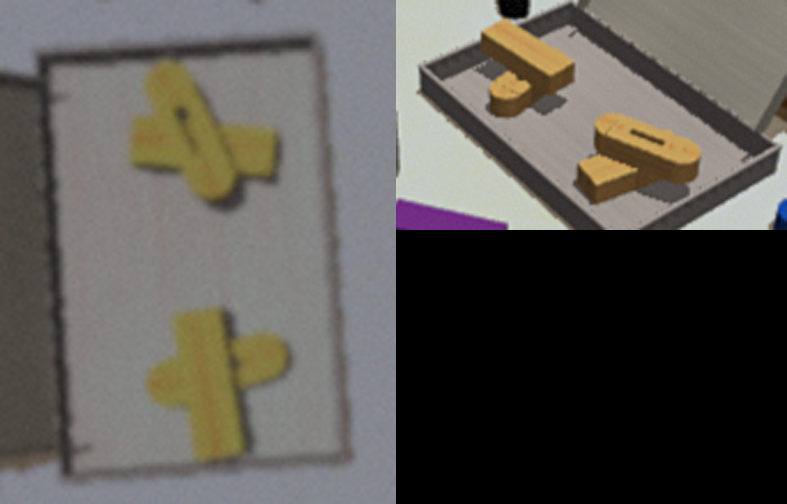

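In the crop, the far stack has a slotted, rounded bar on top of a blank. The near stack has a square blank on top of a rounded bar whose slot end is just visible. The tray (0.35 x 0.23 m) and tote (0.29 x 0.19 m) corners match the given sizes. I'll clear the sander along -y first, then approach the far stack.

```bash
python3 -m inch '[[[-0.1,-0.25,0],[0,0,0]],[[-0.2,-0.5,0],[0,0,0]],[[-0.3,-0.75,0],[0,0,0]],[[-0.38,-1,0],[0,0,0]],[[-0.38,-1,0],[0,0,0]],[[-0.38,-1,0],[0,0,0]],[[-0.38,-1,0],[0,0,0]],[[-0.38,-1,0],[0,0,0]],[[-0.38,-1,0],[0,0,0]],[[-0.38,-1,0],[0,0,0]]]' 1 40
python3 -m inch '[[[-0.1,-0.2,0],[0,0,-0.1]],[[-0.2,-0.4,0],[0,0,-0.2]],[[-0.3,-0.6,0],[0,0,-0.3]],[[-0.38,-0.8,0],[0,0,-0.4]],[[-0.38,-1,0],[0,0,-0.5]],[[-0.38,-1,0],[0,0,-0.6]],[[-0.38,-1,0],[0,0,-0.7]],[[-0.38,-1,0],[0,0,-0.8]],[[-0.38,-1,0],[0,0,-0.87]],[[-0.38,-1,0],[0,0,-0.87]]]'
```

```text
clock: 1.1
position: [0.2253, 0.4974, 0.2311]
ee_rot: [0.184, 0.983, -0.0, -0.0]
ft_force: [-0.3, 0.4, 0.2]
grip_width: 0.997
grasp_force: 0.0
clock: 2.1
position: [0.2247, 0.4117, 0.2314]
ee_rot: [-0.157, 0.988, 0.0, 0.0]
ft_force: [1.2, -0.7, -0.2]
grip_width: 0.995
grasp_force: 0.0
```

```bash
python3 -m inch '[[[-0.15,-0.15,0],[0,0,0]],[[-0.3,-0.3,0],[0,0,0]],[[-0.45,-0.45,0],[0,0,0]],[[-0.6,-0.6,0],[0,0,0]],[[-0.75,-0.75,0],[0,0,0]],[[-0.9,-0.9,0],[0,0,0]],[[-1,-1,0],[0,0,0]],[[-1,-1,0],[0,0,0]],[[-1,-1,0],[0,0,0]],[[-1,-1,0],[0,0,0]]]'
python3 -m inch '[[[-0.15,-0.15,0],[0,0,0]],[[-0.3,-0.3,0],[0,0,0]],[[-0.45,-0.45,0],[0,0,0]],[[-0.6,-0.6,0],[0,0,0]],[[-0.75,-0.75,0],[0,0,0]],[[-0.9,-0.9,0],[0,0,0]],[[-1,-1,0],[0,0,0]],[[-1,-1,0],[0,0,0]],[[-1,-1,0],[0,0,0]],[[-1,-1,0],[0,0,0]]]'
python3 -m inch '[[[-0.15,-0.15,0],[0,0,0]],[[-0.3,-0.3,0],[0,0,0]],[[-0.45,-0.45,0],[0,0,0]],[[-0.6,-0.6,0],[0,0,0]],[[-0.75,-0.75,0],[0,0,0]],[[-0.9,-0.9,0],[0,0,0]],[[-1,-1,0],[0,0,0]],[[-1,-1,0],[0,0,0]],[[-1,-1,0],[0,0,0]],[[-1,-1,0],[0,0,0]]]'
python3 - <<'E'
from h import *
im,o=snap('wrist','pics/w1.png')
hsv=cv2.cvtColor(im,cv2.COLOR_RGB2HSV);m=cv2.inRange(hsv,(12,80,60),(35,255,255))
for k in cv2.findContours(m,cv2.RETR_EXTERNAL,cv2.CHAIN_APPROX_NONE)[0]:
    if cv2.contourArea(k)>1500: r=cv2.minAreaRect(k);print(r,cv2.contourArea(k),ray('wrist',*r[0],.063,o))
print([proj('wrist',P,o) for P in ([.594,.227,.063],[.388,.203,.063])])
E
```

```text
clock: 3.1
position: [0.3247, 0.3608, 0.2313]
ee_rot: [-0.157, 0.988, 0.0, -0.0]
ft_force: [0.2, -0.3, 0.3]
grip_width: 0.999
grasp_force: 0.0
clock: 4.1
position: [0.4254, 0.3095, 0.2313]
ee_rot: [-0.157, 0.988, 0.0, -0.0]
ft_force: [-0.6, 0.0, -0.1]
grip_width: 1.003
grasp_force: 0.0
clock: 5.1
position: [0.5263, 0.2582, 0.2314]
ee_rot: [-0.157, 0.988, 0.0, -0.0]
ft_force: [-0.4, 0.5, -0.8]
grip_width: 0.999
grasp_force: 0.0
((549.45947265625, 307.1291809082031), (63.337501525878906, 146.64694213867188), 29.953611373901367) 5027.0 [0.56541074 0.6340072  0.063     ]
((233.06625366210938, 226.9249267578125), (101.4778823852539, 81.35478973388672), 35.09581756591797) 5168.0 [0.58331124 0.21890121 0.063     ]
((520.880859375, 221.60154724121094), (46.472084045410156, 264.3146057128906), 26.354402542114258) 8837.5 [0.47459484 0.53206184 0.063     ]
((275.1772155761719, 53.19219970703125), (98.34414672851562, 112.63375854492188), 43.636070251464844) 7183.0 [0.39765583 0.21079357 0.063     ]
[(np.float64(237.39830943368133), np.float64(236.9422461803789)), (np.float64(270.4052316457818), np.float64(39.365983816734))]
```

View pics/w1.png

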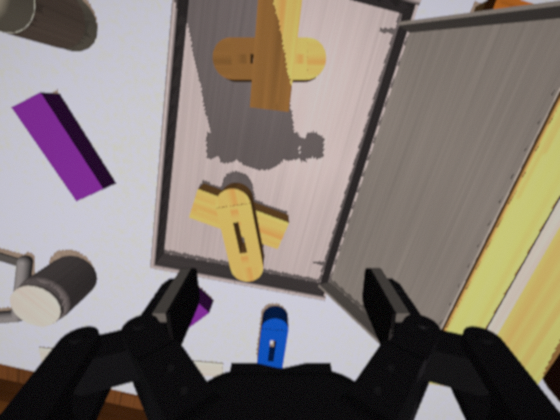

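The wrist view shows bar_a's slot centre at (239,236), and my top-view estimate projects to (237,237), so they agree. The near blank runs from about (271,108) up out of the frame, over the rounded bar spanning (214,58) to (325,58).

```bash
python3 - <<'E'
from h import *
o=manip.get_obs();M=R.from_quat(o['ee_rot']).as_matrix()
w=lambda u,v,z:ray('wrist',u,v,z,o)
a,b=w(231,186,.063),w(251,281,.063);c=w(239,236,.063)
print(a,b,c,np.linalg.norm(a-b)); d=b-a
print('yaw bar',np.degrees(np.arctan2(d[1],d[0])),'tool y yaw',np.degrees(np.arctan2(M[1,1],M[0,1])))
print('shift tool shares',M.T@(np.array([c[0],c[1],.036])-o['position'])/.08)
a,b=w(214,58,.033),w(326,60,.033);print('lowbar',a,b,(a+b)/2,np.linalg.norm(a-b),np.degrees(np.arctan2(*(a-b)[1::-1])))
a,b=w(251,108,.063),w(290,109,.063);print('blank end',a,b,np.linalg.norm(a-b),np.degrees(np.arctan2(*(a-b)[1::-1])))
E
```

```text
[0.53696777 0.20404865 0.063     ] [0.64649314 0.25862862 0.063     ] [0.59231973 0.22836801 0.063     ] 0.12237148391459468
yaw bar 26.488534389987166 tool y yaw 108.03669888096951
shift tool shares [-0.66990352 -0.6105455   2.44179196]
lowbar [0.41737949 0.14896861 0.033     ] [0.38266635 0.26162818 0.033     ] [0.40002292 0.2052984  0.033     ] 0.11788631025077957 -72.87466856463844
blank end [0.45225854 0.20247478 0.063     ] [0.44096936 0.24023455 0.063     ] 0.039411238623582166 -73.35470766673483
```

```bash
python3 -m inch '[[[-0.17,-0.15,0.1],[0,0,-0.05]],[[-0.34,-0.3,0.2],[0,0,-0.1]],[[-0.5,-0.45,0.35],[0,0,-0.15]],[[-0.67,-0.61,0.5],[0,0,-0.15]],[[-0.67,-0.61,0.65],[0,0,-0.15]],[[-0.67,-0.61,0.8],[0,0,-0.15]],[[-0.67,-0.61,0.9],[0,0,-0.15]],[[-0.67,-0.61,1],[0,0,-0.15]],[[-0.67,-0.61,1],[0,0,-0.15]],[[-0.67,-0.61,1],[0,0,-0.15]]]'
python3 - <<'E'
from h import *
im,o=snap('wrist','pics/w2.png');M=R.from_quat(o['ee_rot']).as_matrix()
hsv=cv2.cvtColor(im,cv2.COLOR_RGB2HSV);m=cv2.inRange(hsv,(12,80,60),(35,255,255))
for k in cv2.findContours(m,cv2.RETR_EXTERNAL,cv2.CHAIN_APPROX_NONE)[0]:
    if cv2.contourArea(k)>1500: r=cv2.minAreaRect(k);print(r,cv2.contourArea(k))
print(proj('wrist',[.592,.228,.063],o),o['position'])
E
```

```text
clock: 6.15
position: [0.593, 0.2278, 0.1516]
ee_rot: [-0.214, 0.977, 0.0, 0.0]
ft_force: [-0.2, -0.3, 0.9]
grip_width: 0.995
grasp_force: 0.0
((273.5234069824219, 203.00192260742188), (143.2490692138672, 102.24258422851562), 49.70785140991211) 9071.0
((376.0, 24.5), (49.0, 100.0), 90.0) 2964.0
(np.float64(281.37888091477237), np.float64(215.9987916529337)) [0.59298546 0.22781664 0.15164139]
```

View pics/w2.png

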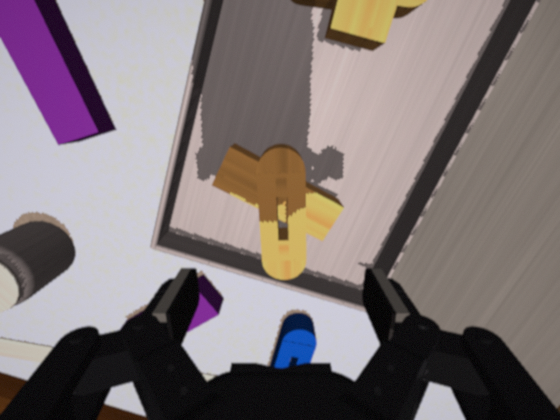

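The bar stands upright in the picture, centred near (283,214) between the fingers and aligned with them. I'll descend and grip.

```bash
python3 -m inch '[[[0,0.01,0.12],[0,0,0]],[[0,0.01,0.24],[0,0,0]],[[0,0.01,0.36],[0,0,0]],[[0,0.01,0.48],[0,0,0]],[[0,0.01,0.6],[0,0,0]],[[0,0.01,0.7],[0,0,0]],[[0,0.01,0.8],[0,0,0]],[[0,0.01,0.9],[0,0,0]],[[0,0.01,1],[0,0,0]],[[0,0.01,1],[0,0,0]]]'
python3 -m inch '[[[0,0,0.06],[0,0,0]],[[0,0,0.12],[0,0,0]],[[0,0,0.18],[0,0,0]],[[0,0,0.24],[0,0,0]],[[0,0,0.3],[0,0,0]],[[0,0,0.36],[0,0,0]],[[0,0,0.4],[0,0,0]],[[0,0,0.44],[0,0,0]],[[0,0,0.44],[0,0,0]],[[0,0,0.44],[0,0,0]]]'
python3 -m inch '[[[0,0,0],[0,0,0]],[[0,0,0],[0,0,0]],[[0,0,0],[0,0,0]],[[0,0,0],[0,0,0]],[[0,0,0],[0,0,0]],[[0,0,0],[0,0,0]],[[0,0,0],[0,0,0]],[[0,0,0],[0,0,0]],[[0,0,0],[0,0,0]],[[0,0,0],[0,0,0]]]' 0 40
```

```text
clock: 7.2
position: [0.5921, 0.2279, 0.0699]
ee_rot: [-0.214, 0.977, -0.0, -0.001]
ft_force: [0.1, 0.2, -0.1]
grip_width: 1.0
grasp_force: 0.0
clock: 8.2
position: [0.5928, 0.2282, 0.0362]
ee_rot: [-0.214, 0.977, 0.0, 0.0]
ft_force: [0.6, -0.1, -0.2]
grip_width: 0.996
grasp_force: 0.0
clock: 9.2
position: [0.5931, 0.2283, 0.0365]
ee_rot: [-0.214, 0.977, 0.0, 0.0]
ft_force: [0.2, -0.5, 4.8]
grip_width: 0.462
grasp_force: 40.5
```

```bash
python3 -m inch '[[[0,0,-0.2],[0,0,0]],[[0,0,-0.4],[0,0,0]],[[0,0,-0.6],[0,0,0]],[[0.05,-0.1,-0.8],[0,0,0]],[[0.12,-0.26,-1],[0,0,0]],[[0.2,-0.44,-1],[0,0,0]],[[0.28,-0.62,-1],[0,0,0]],[[0.36,-0.8,-1],[0,0,0]],[[0.44,-0.97,-1],[0,0,0]],[[0.44,-0.97,-1],[0,0,0]]]'
python3 -m inch '[[[0.05,-0.11,-0.05],[0,0,0.09]],[[0.1,-0.22,-0.1],[0,0,0.18]],[[0.15,-0.33,-0.15],[0,0,0.27]],[[0.2,-0.44,-0.2],[0,0,0.36]],[[0.25,-0.55,-0.25],[0,0,0.45]],[[0.3,-0.66,-0.3],[0,0,0.54]],[[0.35,-0.77,-0.3],[0,0,0.63]],[[0.4,-0.88,-0.3],[0,0,0.72]],[[0.44,-0.97,-0.3],[0,0,0.8]],[[0.44,-0.97,-0.3],[0,0,0.8]]]'
python3 -m inch '[[[-0.02,-0.11,0],[0,0,0.09]],[[-0.04,-0.22,0],[0,0,0.18]],[[-0.06,-0.33,0],[0,0,0.27]],[[-0.08,-0.44,0],[0,0,0.36]],[[-0.1,-0.55,0],[0,0,0.45]],[[-0.12,-0.66,0],[0,0,0.54]],[[-0.15,-0.77,0],[0,0,0.63]],[[-0.18,-0.88,0],[0,0,0.72]],[[-0.2,-0.98,0],[0,0,0.8]],[[-0.2,-0.98,0],[0,0,0.8]]]'
```

```text
clock: 10.2
position: [0.5932, 0.1393, 0.1156]
ee_rot: [-0.212, 0.977, -0.001, -0.001]
ft_force: [0.4, -0.7, -0.4]
grip_width: 0.463
grasp_force: 40.1
clock: 11.2
position: [0.5936, 0.057, 0.1398]
ee_rot: [0.099, 0.995, -0.0, -0.0]
ft_force: [0.1, 0.7, -1.3]
grip_width: 0.461
grasp_force: 40.2
clock: 12.2
position: [0.594, -0.0226, 0.1399]
ee_rot: [0.401, 0.916, -0.0, -0.0]
ft_force: [0.0, 0.1, -0.1]
grip_width: 0.463
grasp_force: 40.2
```

```bash
python3 -m inch '[[[-0.11,-0.1,0],[0,0,0.09]],[[-0.22,-0.2,0],[0,0,0.18]],[[-0.33,-0.3,0],[0,0,0.27]],[[-0.44,-0.4,0],[0,0,0.36]],[[-0.55,-0.5,0],[0,0,0.45]],[[-0.66,-0.6,0],[0,0,0.54]],[[-0.77,-0.7,0],[0,0,0.63]],[[-0.88,-0.8,0],[0,0,0.72]],[[-1,-0.93,0],[0,0,0.77]],[[-1,-0.93,0],[0,0,0.77]]]'
python3 -m inch '[[[-0.1,-0.12,0],[0,0,0]],[[-0.2,-0.24,0],[0,0,0]],[[-0.3,-0.36,0],[0,0,0]],[[-0.4,-0.48,0],[0,0,0]],[[-0.5,-0.6,0],[0,0,0]],[[-0.6,-0.72,0],[0,0,0]],[[-0.7,-0.84,0],[0,0,0]],[[-0.78,-0.95,0],[0,0,0]],[[-0.83,-1,0],[0,0,0]],[[-0.83,-1,0],[0,0,0]]]'
python3 - <<'E'
from h import *
im,o=snap('top','pics/t1.png');_,o=snap('wrist','pics/w3.png')
cv2.imwrite('pics/tw3.png',np.hstack([cv2.resize(cv2.imread('pics/w3.png'),(440,330)),cv2.resize(cv2.imread('pics/t1.png')[100:320,170:420],(360,330))]))
M=R.from_quat(o['ee_rot']).as_matrix()
print(M[:,:2],o['position'],'target shares',M.T@(np.array([.502,-.211,.0085])-o['position'])/.08)
E
```

```text
clock: 13.2
position: [0.5933, -0.1333, 0.1401]
ee_rot: [0.656, 0.755, -0.0, 0.0]
ft_force: [-0.7, 0.7, -0.8]
grip_width: 0.464
grasp_force: 40.2
clock: 14.2
position: [0.5233, -0.2093, 0.1402]
ee_rot: [0.656, 0.755, 0.0, 0.0]
ft_force: [0.2, 0.4, -0.5]
grip_width: 0.462
grasp_force: 40.2
[[-1.40045282e-01  9.90145052e-01]
 [ 9.90145082e-01  1.40045212e-01]
 [ 1.89809368e-04  3.39807175e-04]] [ 0.52380484 -0.20852498  0.14015398] target shares [ 0.00722564 -0.27476634  1.64558284]
```

View pics/tw3.png

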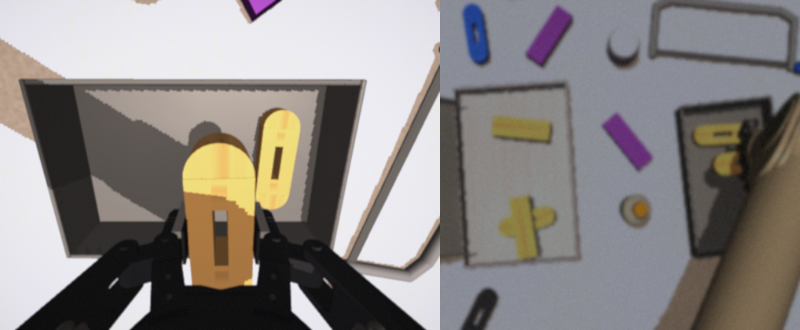

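The picture shows the held bar parallel to bar_c, left of it and over the free tote floor, and lined up with the tote walls. In the tray, the far blank now lies alone. I'll lower the bar.

```bash
python3 -m inch '[[[0,-0.1,0.1],[0,0,0]],[[0,-0.2,0.2],[0,0,0]],[[0,-0.28,0.3],[0,0,0]],[[0,-0.28,0.42],[0,0,0]],[[0,-0.28,0.54],[0,0,0]],[[0,-0.28,0.66],[0,0,0]],[[0,-0.28,0.78],[0,0,0]],[[0,-0.28,0.9],[0,0,0]],[[0,-0.28,1],[0,0,0]],[[0,-0.28,1],[0,0,0]]]'
python3 -m inch '[[[0,0,0.1],[0,0,0]],[[0,0,0.2],[0,0,0]],[[0,0,0.3],[0,0,0]],[[0,0,0.4],[0,0,0]],[[0,0,0.46],[0,0,0]],[[0,0,0.52],[0,0,0]],[[0,0,0.57],[0,0,0]],[[0,0,0.61],[0,0,0]],[[0,0,0.635],[0,0,0]],[[0,0,0.635],[0,0,0]]]'
```

```text
clock: 15.3
position: [0.5009, -0.2114, 0.0588]
ee_rot: [0.656, 0.755, -0.001, -0.001]
ft_force: [0.1, -0.0, -0.8]
grip_width: 0.462
grasp_force: 40.2
clock: 16.3
position: [0.5015, -0.2116, 0.0091]
ee_rot: [0.656, 0.755, -0.0, -0.0]
ft_force: [-0.3, 0.2, -0.9]
grip_width: 0.459
grasp_force: 40.2
```

```bash
python3 -m inch '[[[0,0,0],[0,0,0]],[[0,0,0],[0,0,0]],[[0,0,0],[0,0,0]],[[0,0,0],[0,0,0]],[[0,0,-0.1],[0,0,0]],[[0,0,-0.25],[0,0,0]],[[0,0,-0.45],[0,0,0]],[[0,0,-0.7],[0,0,0]],[[0,0,-1],[0,0,0]],[[0,0,-1],[0,0,0]]]' 0.68 40
python3 -m inch '[[[0,0,-0.25],[0,0,0]],[[0,0,-0.5],[0,0,0]],[[0.1,0.1,-0.75],[0,0,-0.1]],[[0.2,0.25,-1],[0,0,-0.2]],[[0.35,0.4,-1],[0,0,-0.3]],[[0.5,0.55,-1],[0,0,-0.4]],[[0.65,0.7,-1],[0,0,-0.5]],[[0.8,0.85,-1],[0,0,-0.6]],[[0.95,1,-1],[0,0,-0.6]],[[0.95,1,-1],[0,0,-0.6]]]' 1
python3 - <<'E'
from h import *
im,o=snap('top','pics/t2.png')
hsv=cv2.cvtColor(im,cv2.COLOR_RGB2HSV);m=cv2.inRange(hsv,(15,90,80),(32,255,255))
for k in cv2.findContours(m,cv2.RETR_EXTERNAL,cv2.CHAIN_APPROX_NONE)[0]:
    r=cv2.minAreaRect(k)
    if cv2.contourArea(k)>150 and 190<r[0][0]<420: print(r,cv2.contourArea(k),ray('top',*r[0],.035)[:2])
E
python3 -m inch '[[[0.1,0.12,0],[0,0,-0.09]],[[0.2,0.24,0],[0,0,-0.18]],[[0.3,0.36,0],[0,0,-0.27]],[[0.4,0.48,0],[0,0,-0.36]],[[0.5,0.6,0],[0,0,-0.45]],[[0.58,0.72,0],[0,0,-0.54]],[[0.66,0.84,0],[0,0,-0.63]],[[0.74,0.94,0],[0,0,-0.72]],[[0.8,1,0],[0,0,-0.8]],[[0.8,1,0],[0,0,-0.8]]]'
python3 -m inch '[[[0.07,0.12,0],[0,0,-0.09]],[[0.14,0.24,0],[0,0,-0.18]],[[0.21,0.36,0],[0,0,-0.27]],[[0.28,0.48,0],[0,0,-0.36]],[[0.35,0.58,0],[0,0,-0.45]],[[0.42,0.68,0],[0,0,-0.54]],[[0.49,0.78,0],[0,0,-0.63]],[[0.55,0.88,0],[0,0,-0.72]],[[0.58,0.92,0],[0,0,-0.73]],[[0.58,0.92,0],[0,0,-0.73]]]'
```

```text
clock: 17.3
position: [0.5035, -0.2126, 0.0934]
ee_rot: [0.656, 0.755, 0.002, 0.002]
ft_force: [0.9, 0.1, -0.1]
grip_width: 0.68
grasp_force: 0.0
clock: 18.3
position: [0.5713, -0.1226, 0.1694]
ee_rot: [0.461, 0.887, 0.0, 0.0]
ft_force: [0.4, 0.0, -0.6]
grip_width: 0.998
grasp_force: 0.0
((228.20965576171875, 251.80455017089844), (32.67992401123047, 39.27977752685547), 25.201122283935547) 790.0 [0.38766711 0.20759815]
((226.24256896972656, 185.57424926757812), (39.801490783691406, 13.433001518249512), 5.710593223571777) 477.5 [0.58507707 0.21974409]
clock: 19.35
position: [0.5986, -0.0269, 0.1694]
ee_rot: [0.165, 0.986, -0.0, -0.0]
ft_force: [0.3, 0.8, 0.2]
grip_width: 0.998
grasp_force: 0.0
clock: 20.35
position: [0.5787, 0.0574, 0.1694]
ee_rot: [-0.119, 0.993, -0.0, -0.0]
ft_force: [-0.3, -0.7, -0.0]
grip_width: 1.0
grasp_force: 0.0
```

```bash
python3 -m inch '[[[0.12,0.12,0],[0,0,0]],[[0.24,0.24,0],[0,0,0]],[[0.36,0.36,0],[0,0,0]],[[0.48,0.48,0],[0,0,0]],[[0.6,0.6,0],[0,0,0]],[[0.72,0.72,0],[0,0,0]],[[0.84,0.84,0],[0,0,0]],[[0.92,0.94,0],[0,0,0]],[[0.94,1,0],[0,0,0]],[[0.94,1,0],[0,0,0]]]'
python3 -m inch '[[[0.12,0.12,0],[0,0,0]],[[0.24,0.24,0],[0,0,0]],[[0.36,0.36,0],[0,0,0]],[[0.48,0.48,0],[0,0,0]],[[0.6,0.6,0],[0,0,0]],[[0.72,0.72,0],[0,0,0]],[[0.84,0.84,0],[0,0,0]],[[0.92,0.94,0],[0,0,0]],[[0.93,1,0],[0,0,0]],[[0.93,1,0],[0,0,0]]]'
python3 - <<'E'
from h import *
im,o=snap('wrist','pics/w4.png');M=R.from_quat(o['ee_rot']).as_matrix()
print(o['position'],proj('wrist',[.389,.204,.063],o), M.T@(np.array([.389,.204,.036])-o['position'])/.08)
E
```

```text
clock: 21.35
position: [0.4864, 0.1182, 0.1694]
ee_rot: [-0.122, 0.993, 0.0, 0.0]
ft_force: [0.7, 0.9, 0.2]
grip_width: 0.996
grasp_force: 0.0
clock: 22.35
position: [0.395, 0.1779, 0.1694]
ee_rot: [-0.122, 0.993, 0.0, 0.0]
ft_force: [-0.3, -0.7, -0.3]
grip_width: 1.0
grasp_force: 0.0
[0.39499284 0.17788369 0.1694331 ] (np.float64(310.4917980889594), np.float64(210.4584222271149)) [-0.00536421  0.33447732  1.66799769]
```

View pics/w4.png

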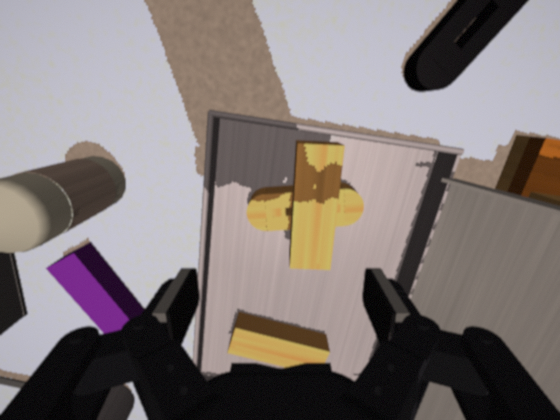

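The blank's top face has corners at about (297,143), (344,144), (331,268) and (291,267), so its centre is near (316,206). The lower bar's ends are at (247,211) and (363,203). The far blank is at (279,342).

```bash
python3 - <<'E'
from h import *
o=manip.get_obs();M=R.from_quat(o['ee_rot']).as_matrix()
w=lambda u,v,z:ray('wrist',u,v,z,o)
y=lambda d:np.degrees(np.arctan2(d[1],d[0]))
a,b=w(320.5,143,.063),w(311,267.5,.063);c=(a+b)/2
print('blank',c,np.linalg.norm(a-b),'yaw',y(b-a),'tool y',y(M[:,1]),'shares',M.T@(np.array([c[0],c[1],.036])-o['position'])/.08)
a,b=w(247,211,.033),w(363,203,.033);print('bar',(a+b)/2,np.linalg.norm(a-b),y(a-b))
E
```

```text
blank [0.38772959 0.20764523 0.063     ] 0.11891707435346215 yaw 12.068010422357007 tool y 103.93653134603362 shares [0.00175265 0.38990769 1.66781649]
bar [0.39655682 0.20254753 0.033     ] 0.11760012488822358 -71.91544488973037
```

```bash
python3 -m inch '[[[0,0.1,0.1],[0,0,0.04]],[[0,0.2,0.2],[0,0,0.04]],[[0,0.3,0.3],[0,0,0.04]],[[0,0.385,0.42],[0,0,0.04]],[[0,0.385,0.54],[0,0,0.04]],[[0,0.385,0.66],[0,0,0.04]],[[0,0.385,0.78],[0,0,0.04]],[[0,0.385,0.9],[0,0,0.04]],[[0,0.385,1],[0,0,0.04]],[[0,0.385,1],[0,0,0.04]]]'
python3 -m inch '[[[0,0,0.1],[0,0,0]],[[0,0,0.2],[0,0,0]],[[0,0,0.3],[0,0,0]],[[0,0,0.4],[0,0,0]],[[0,0,0.48],[0,0,0]],[[0,0,0.56],[0,0,0]],[[0,0,0.62],[0,0,0]],[[0,0,0.66],[0,0,0]],[[0,0,0.66],[0,0,0]],[[0,0,0.66],[0,0,0]]]'
python3 -m inch '[[[0,0,0],[0,0,0]],[[0,0,0],[0,0,0]],[[0,0,0],[0,0,0]],[[0,0,0],[0,0,0]],[[0,0,0],[0,0,0]],[[0,0,0],[0,0,0]],[[0,0,0],[0,0,0]],[[0,0,-0.1],[0,0,0]],[[0,0,-0.25],[0,0,0]],[[0,0,-0.4],[0,0,0]]]' 0 40
```

```text
clock: 23.4
position: [0.3872, 0.2066, 0.0882]
ee_rot: [-0.105, 0.994, -0.0, -0.001]
ft_force: [-0.4, 0.3, 0.1]
grip_width: 1.0
grasp_force: 0.0
clock: 24.4
position: [0.3878, 0.2072, 0.0366]
ee_rot: [-0.105, 0.994, 0.0, 0.0]
ft_force: [-0.2, -0.1, -0.1]
grip_width: 1.0
grasp_force: 0.0
clock: 25.4
position: [0.3878, 0.2071, 0.0696]
ee_rot: [-0.105, 0.994, 0.0, 0.0]
ft_force: [-0.4, 0.2, -1.0]
grip_width: 0.463
grasp_force: 40.3
```

```bash
python3 -m inch '[[[-0.12,0,0],[0,0,0]],[[-0.24,0,0],[0,0,0]],[[-0.36,0,0],[0,0,0]],[[-0.48,-0.1,0],[0,0,0]],[[-0.6,-0.1,0],[0,0,0]],[[-0.72,-0.1,0],[0,0,0]],[[-0.84,-0.1,0],[0,0,0]],[[-0.96,-0.1,0],[0,0,0]],[[-1,-0.1,0],[0,0,0]],[[-1,-0.1,0],[0,0,0]]]'
python3 -m inch '[[[-0.12,0,0],[0,0,0]],[[-0.24,0,0],[0,0,0]],[[-0.36,0,0],[0,0,0]],[[-0.48,-0.1,0],[0,0,0]],[[-0.6,-0.1,0],[0,0,0]],[[-0.72,-0.15,0],[0,0,0]],[[-0.84,-0.2,0],[0,0,0]],[[-0.96,-0.26,0],[0,0,0]],[[-1,-0.26,0],[0,0,0]],[[-1,-0.26,0],[0,0,0]]]'
python3 -m inch '[[[-0.12,0,0],[0,0,0]],[[-0.24,0,0],[0,0,0]],[[-0.36,0,0],[0,0,0]],[[-0.44,0,0.05],[0,0,0]],[[-0.44,0,0.12],[0,0,0]],[[-0.44,0,0.2],[0,0,0]],[[-0.44,0,0.28],[0,0,0]],[[-0.44,0,0.35],[0,0,0]],[[-0.44,0,0.4],[0,0,0]],[[-0.44,0,0.4],[0,0,0]]]'
```

```text
clock: 26.4
position: [0.468, 0.2162, 0.0684]
ee_rot: [-0.105, 0.994, -0.0, -0.0]
ft_force: [-0.3, 0.5, -1.5]
grip_width: 0.46
grasp_force: 40.4
clock: 27.4
position: [0.5506, 0.2124, 0.0684]
ee_rot: [-0.105, 0.994, -0.0, -0.0]
ft_force: [-0.2, 1.2, -1.1]
grip_width: 0.465
grasp_force: 40.4
clock: 28.4
position: [0.5845, 0.2199, 0.0369]
ee_rot: [-0.105, 0.994, 0.0, -0.0]
ft_force: [-2.1, -0.3, 4.3]
grip_width: 0.461
grasp_force: 40.9
```

```bash
python3 -m inch '[[[0,0,0],[0,0,0]],[[0,0,0],[0,0,0]],[[0,0,0],[0,0,0]],[[0,0,0],[0,0,0]],[[0,0,-0.1],[0,0,0]],[[0,0,-0.25],[0,0,0]],[[0,0,-0.45],[0,0,0]],[[0,0,-0.7],[0,0,0]],[[0,0,-1],[0,0,0]],[[0,0,-1],[0,0,0]]]' 0.8 40
python3 -m inch '[[[0.12,0,-0.1],[0,0,0.1]],[[0.24,0,-0.2],[0,0,0.2]],[[0.36,0,-0.3],[0,0,0.3]],[[0.48,0,-0.4],[0,0,0.4]],[[0.6,0,-0.5],[0,0,0.5]],[[0.72,0,-0.6],[0,0,0.6]],[[0.84,0,-0.6],[0,0,0.7]],[[0.96,0,-0.6],[0,0,0.82]],[[1,0,-0.6],[0,0,0.93]],[[1,0,-0.6],[0,0,0.93]]]' 1
python3 -m inch '[[[0.12,-0.1,0],[0,0,0.1]],[[0.24,-0.2,0],[0,0,0.2]],[[0.36,-0.3,0],[0,0,0.3]],[[0.48,-0.4,0],[0,0,0.4]],[[0.6,-0.5,0],[0,0,0.5]],[[0.72,-0.6,0],[0,0,0.6]],[[0.84,-0.6,0],[0,0,0.7]],[[0.96,-0.6,0],[0,0,0.82]],[[1,-0.6,0],[0,0,0.93]],[[1,-0.6,0],[0,0,0.93]]]'
python3 - <<'E'
from h import *
im,o=snap('top','pics/t5.png');im,o=snap('wrist','pics/w5.png');M=R.from_quat(o['ee_rot']).as_matrix()
cv2.imwrite('pics/tw5.png',np.hstack([cv2.resize(cv2.imread('pics/w5.png'),(440,330)),cv2.resize(cv2.imread('pics/t5.png')[100:320,170:420],(360,330))]))
print(o['position'],proj('wrist',[.397,.2025,.033],o), M.T@(np.array([.397,.2025,.006])-o['position'])/.08,np.degrees(np.arctan2(M[1,1],M[0,1])))
hsv=cv2.cvtColor(im,cv2.COLOR_RGB2HSV);m=cv2.inRange(hsv,(12,80,60),(35,255,255))
for k in cv2.findContours(m,cv2.RETR_EXTERNAL,cv2.CHAIN_APPROX_NONE)[0]:
    if cv2.contourArea(k)>1500: r=cv2.minAreaRect(k);print(r,cv2.contourArea(k),ray('wrist',*r[0],.033,o))
E
```

```text
clock: 29.4
position: [0.5869, 0.2207, 0.1217]
ee_rot: [-0.105, 0.994, 0.001, 0.003]
ft_force: [1.7, 0.4, 0.4]
grip_width: 0.798
grasp_force: 0.0
clock: 30.4
position: [0.5062, 0.2032, 0.1653]
ee_rot: [0.257, 0.966, 0.0, 0.0]
ft_force: [0.1, -0.8, 0.3]
grip_width: 0.998
grasp_force: 0.0
clock: 31.4
position: [0.4131, 0.2015, 0.165]
ee_rot: [0.584, 0.812, 0.0, 0.0]
ft_force: [0.9, 0.4, -0.2]
grip_width: 0.998
grasp_force: 0.0
[0.41340509 0.20123244 0.16492482] (np.float64(266.49083605470867), np.float64(193.56559482547686)) [ 0.07985832 -0.19064817  1.98645399] 18.635662457996208
((456.76361083984375, 240.06912231445312), (124.23526000976562, 128.10342407226562), 50.946868896484375) 9568.0 [0.59933359 0.21784286 0.033     ]
((269.5, 188.0), (118.0, 41.0), 90.0) 4393.0 [0.39806472 0.20879726 0.033     ]
```

View pics/tw5.png

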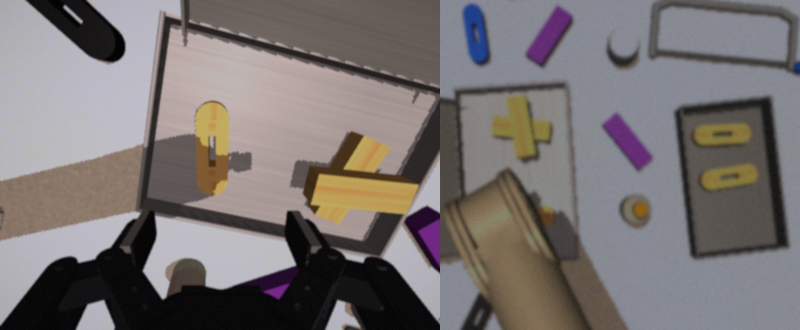

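The wrist view shows bar_b lying clear at (269,188) full-size, aligned with the fingers. In the top view the two blanks sit crossed in the far part of the tray, and bars a and c lie side by side in the tote. I'll descend and grip.

```bash
python3 -m inch '[[[0.06,-0.08,0.1],[0,0,0]],[[0.12,-0.165,0.2],[0,0,0]],[[0.12,-0.165,0.32],[0,0,0]],[[0.12,-0.165,0.44],[0,0,0]],[[0.12,-0.165,0.56],[0,0,0]],[[0.12,-0.165,0.68],[0,0,0]],[[0.12,-0.165,0.8],[0,0,0]],[[0.12,-0.165,0.92],[0,0,0]],[[0.12,-0.165,1],[0,0,0]],[[0.12,-0.165,1],[0,0,0]]]'
python3 -m inch '[[[0,0,0.12],[0,0,0]],[[0,0,0.24],[0,0,0]],[[0,0,0.36],[0,0,0]],[[0,0,0.48],[0,0,0]],[[0,0,0.6],[0,0,0]],[[0,0,0.72],[0,0,0]],[[0,0,0.82],[0,0,0]],[[0,0,0.92],[0,0,0]],[[0,0,0.98],[0,0,0]],[[0,0,0.98],[0,0,0]]]'
python3 -m inch '[[[0,0,0],[0,0,0]],[[0,0,0],[0,0,0]],[[0,0,0],[0,0,0]],[[0,0,0],[0,0,0]],[[0,0,0],[0,0,0]],[[0,0,0],[0,0,0]],[[0,0,0],[0,0,0]],[[0,0,-0.15],[0,0,0]],[[0,0,-0.4],[0,0,0]],[[0,0,-0.7],[0,0,0]]]' 0 40
```

```text
clock: 32.5
position: [0.3972, 0.2057, 0.0836]
ee_rot: [0.585, 0.811, -0.001, -0.0]
ft_force: [0.1, 0.4, 0.0]
grip_width: 0.997
grasp_force: 0.0
clock: 33.5
position: [0.3973, 0.2058, 0.0055]
ee_rot: [0.585, 0.811, -0.001, -0.0]
ft_force: [-0.1, -1.1, 0.6]
grip_width: 0.998
grasp_force: 0.0
clock: 34.5
position: [0.397, 0.2055, 0.0628]
ee_rot: [0.585, 0.811, -0.001, -0.0]
ft_force: [0.3, 0.2, 0.2]
grip_width: 0.46
grasp_force: 40.4
```

```bash
python3 -m inch '[[[0,0,-0.2],[0,0,0]],[[0,0,-0.4],[0,0,0]],[[-0.12,-0.04,-0.6],[0,0,0]],[[-0.26,-0.08,-0.8],[0,0,0]],[[-0.4,-0.12,-1],[0,0,0]],[[-0.54,-0.18,-1],[0,0,0]],[[-0.68,-0.24,-1],[0,0,0]],[[-0.82,-0.3,-1],[0,0,0]],[[-0.95,-0.32,-1],[0,0,0]],[[-0.95,-0.32,-1],[0,0,0]]]'
python3 -m inch '[[[0,0,-0.15],[0,0,0.03]],[[0,0,-0.3],[0,0,0.06]],[[0,0,-0.45],[0,0,0.1]],[[0,0,-0.6],[0,0,0.14]],[[0,0,-0.75],[0,0,0.18]],[[0,0,-0.9],[0,0,0.22]],[[-0.1,0,-1],[0,0,0.235]],[[-0.2,0,-1],[0,0,0.235]],[[-0.3,0,-1],[0,0,0.235]],[[-0.3,0,-1],[0,0,0.235]]]'
python3 - <<'E'
from h import *
im=cv2.imread('pics/t5.png')
hsv=cv2.cvtColor(im,cv2.COLOR_BGR2HSV);m=cv2.inRange(hsv,(15,90,80),(32,255,255))
T=np.array([.497,-.212]);th=np.radians(8);A=np.array([[np.cos(th),np.sin(th)],[-np.sin(th),np.cos(th)]])
for k in cv2.findContours(m,cv2.RETR_EXTERNAL,cv2.CHAIN_APPROX_NONE)[0]:
    r=cv2.minAreaRect(k)
    if cv2.contourArea(k)>150 and 300<r[0][0]<420: p=ray('top',*r[0],.033)[:2];print(r,p,'tote frame',A@(p-T))
E
```

```text
clock: 35.5
position: [0.3973, 0.1243, 0.1417]
ee_rot: [0.586, 0.811, -0.0, -0.0]
ft_force: [-0.4, 0.4, -0.5]
grip_width: 0.46
grasp_force: 40.4
clock: 36.5
position: [0.405, 0.1017, 0.2217]
ee_rot: [0.658, 0.753, -0.0, -0.0]
ft_force: [-0.6, 0.1, -0.7]
grip_width: 0.463
grasp_force: 40.4
((370.50811767578125, 217.5513458251953), (14.348556518554688, 39.926422119140625), 81.02737426757812) [ 0.50144084 -0.21625698] tote frame [ 0.00380517 -0.0048336 ]
((365.5, 189.0), (14.0, 39.0), 90.0) [ 0.58732945 -0.19960467] tote frame [ 0.09117547 -0.00029673]
```

```bash
python3 -m inch '[[[0,0,-0.2],[0,0,0]],[[-0.1,0,-0.4],[0,0,0]],[[-0.22,0,-0.4],[0,0,0]],[[-0.34,-0.1,-0.4],[0,0,0]],[[-0.46,-0.1,-0.4],[0,0,0]],[[-0.58,-0.1,-0.4],[0,0,0]],[[-0.7,-0.1,-0.4],[0,0,0]],[[-0.82,-0.1,-0.4],[0,0,0]],[[-0.94,-0.1,-0.4],[0,0,0]],[[-1,-0.1,-0.4],[0,0,0]]]'
python3 -m inch '[[[-0.1,0,0],[0,0,0]],[[-0.22,0,0],[0,0,0]],[[-0.34,0,0],[0,0,0]],[[-0.46,-0.1,0],[0,0,0]],[[-0.58,-0.1,0],[0,0,0]],[[-0.7,-0.1,0],[0,0,0]],[[-0.82,-0.1,0],[0,0,0]],[[-0.92,-0.1,0],[0,0,0]],[[-1,-0.1,0],[0,0,0]],[[-1,-0.1,0],[0,0,0]]]'
python3 -m inch '[[[-0.1,0,0],[0,0,0]],[[-0.22,0,0],[0,0,0]],[[-0.34,0,0],[0,0,0]],[[-0.46,-0.1,0],[0,0,0]],[[-0.58,-0.1,0],[0,0,0]],[[-0.7,-0.1,0],[0,0,0]],[[-0.82,-0.1,0],[0,0,0]],[[-0.92,-0.1,0],[0,0,0]],[[-1,-0.1,0],[0,0,0]],[[-1,-0.1,0],[0,0,0]]]'
python3 -m inch '[[[-0.1,0,0.1],[0,0,0]],[[-0.22,0,0.2],[0,0,0]],[[-0.34,0,0.3],[0,0,0]],[[-0.46,0,0.4],[0,0,0]],[[-0.58,0,0.52],[0,0,0]],[[-0.7,0,0.64],[0,0,0]],[[-0.82,0,0.76],[0,0,0]],[[-0.92,0,0.88],[0,0,0]],[[-1,0,1],[0,0,0]],[[-1,0,1],[0,0,0]]]'
python3 - <<'E'
from h import *
im,o=snap('wrist','pics/w6.png');M=R.from_quat(o['ee_rot']).as_matrix()
print(o['position'],M.T@(np.array([.422,-.222,.0085])-o['position'])/.08)
E
```

```text
clock: 37.5
position: [0.408, 0.0216, 0.2541]
ee_rot: [0.658, 0.753, 0.0, -0.0]
ft_force: [0.1, 0.0, -1.5]
grip_width: 0.458
grasp_force: 40.5
clock: 38.5
position: [0.411, -0.0584, 0.2541]
ee_rot: [0.658, 0.753, 0.0, 0.0]
ft_force: [0.8, 0.9, -0.8]
grip_width: 0.46
grasp_force: 40.5
clock: 39.5
position: [0.4139, -0.1388, 0.2541]
ee_rot: [0.658, 0.753, -0.0, 0.0]
ft_force: [-0.1, -0.5, -0.3]
grip_width: 0.461
grasp_force: 40.5
clock: 40.5
position: [0.4238, -0.2178, 0.1727]
ee_rot: [0.657, 0.753, -0.001, -0.001]
ft_force: [-0.5, 0.0, -0.4]
grip_width: 0.462
grasp_force: 40.5
[ 0.42382726 -0.2178314   0.17269429] [-0.04770681 -0.02453476  2.0525161 ]
```

View pics/w6.png

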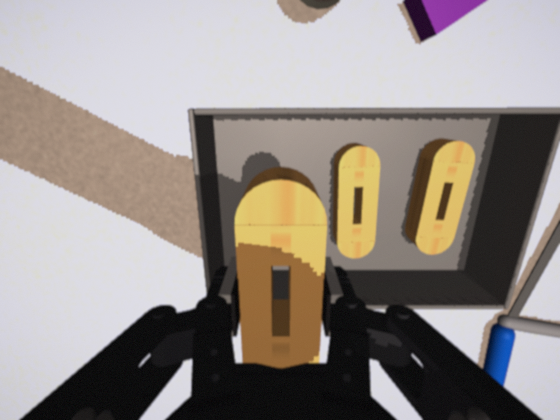

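bar_a lies at (357,200) and bar_c at (445,197), both flat. The free floor between bar_a and the left wall is centred near u=280, right under the held bar, so I'll lower it.

```bash
python3 -m inch '[[[0,-0.03,0.1],[0,0,0]],[[-0.04,-0.03,0.2],[0,0,0]],[[-0.04,-0.03,0.32],[0,0,0]],[[-0.04,-0.03,0.44],[0,0,0]],[[-0.04,-0.03,0.56],[0,0,0]],[[-0.04,-0.03,0.68],[0,0,0]],[[-0.04,-0.03,0.8],[0,0,0]],[[-0.04,-0.03,0.92],[0,0,0]],[[-0.04,-0.03,1],[0,0,0]],[[-0.04,-0.03,1],[0,0,0]]]'
python3 -m inch '[[[0,0,0.12],[0,0,0]],[[0,0,0.24],[0,0,0]],[[0,0,0.36],[0,0,0]],[[0,0,0.48],[0,0,0]],[[0,0,0.6],[0,0,0]],[[0,0,0.72],[0,0,0]],[[0,0,0.82],[0,0,0]],[[0,0,0.92],[0,0,0]],[[0,0,1],[0,0,0]],[[0,0,1],[0,0,0]]]'
```

```text
clock: 41.55
position: [0.4223, -0.2206, 0.0932]
ee_rot: [0.657, 0.754, -0.001, -0.001]
ft_force: [0.3, 1.0, -1.4]
grip_width: 0.463
grasp_force: 40.5
clock: 42.55
position: [0.4223, -0.2206, 0.0133]
ee_rot: [0.657, 0.754, -0.0, -0.001]
ft_force: [-1.2, -0.1, 0.1]
grip_width: 0.463
grasp_force: 40.5
```

```bash
python3 -m inch '[[[0,0,0.02],[0,0,0]],[[0,0,0.03],[0,0,0]],[[0,0,0.045],[0,0,0]],[[0,0,0.06],[0,0,0]],[[0,0,0.07],[0,0,0]],[[0,0,0.07],[0,0,0]],[[0,0,0.07],[0,0,0]],[[0,0,0.07],[0,0,0]],[[0,0,0.07],[0,0,0]],[[0,0,0.07],[0,0,0]]]'
python3 -m inch '[[[0,0,0],[0,0,0]],[[0,0,0],[0,0,0]],[[0,0,0],[0,0,0]],[[0,0,0],[0,0,0]],[[0,0,-0.1],[0,0,0]],[[0,0,-0.25],[0,0,0]],[[0,0,-0.45],[0,0,0]],[[0,0,-0.7],[0,0,0]],[[0,0,-1],[0,0,0]],[[0,0,-1],[0,0,0]]]' 0.66 40
python3 -m inch '[[[0,0,-0.2],[0,0,0]],[[0,0,-0.4],[0,0,0]],[[0,0,-0.6],[0,0,0]],[[0,0,-0.8],[0,0,0]],[[0,0,-1],[0,0,0]],[[0,0,-1],[0,0,0]],[[0,0,-1],[0,0,0]],[[0,0,-1],[0,0,0]],[[0,0,-1],[0,0,0]],[[0,0,-1],[0,0,0]]]'
python3 - <<'E'
from h import *
snap('scene','pics/s7.png')
E
```

```text
clock: 43.55
position: [0.4229, -0.2206, 0.0087]
ee_rot: [0.657, 0.754, 0.0, -0.0]
ft_force: [-2.1, 2.2, 4.8]
grip_width: 0.46
grasp_force: 41.2
clock: 44.55
position: [0.4245, -0.2216, 0.0917]
ee_rot: [0.657, 0.754, 0.002, 0.002]
ft_force: [0.5, -0.1, -0.2]
grip_width: 0.661
grasp_force: 0.0
clock: 45.55
position: [0.4225, -0.2207, 0.168]
ee_rot: [0.657, 0.754, -0.0, -0.0]
ft_force: [-0.3, 0.2, 0.0]
grip_width: 0.663
grasp_force: 0.0
```

View pics/s7.png

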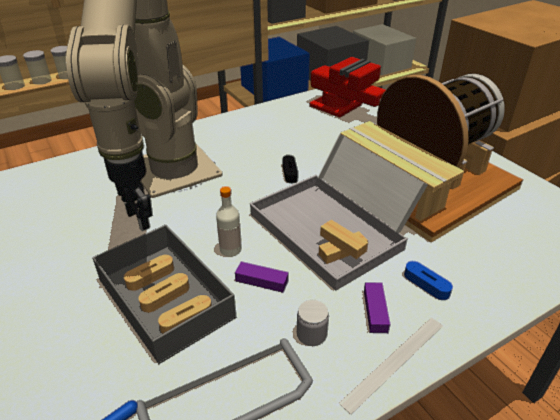

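The scene view shows three bars flat and side by side in the tote at (149,271), (164,291) and (186,312). Both blanks are crossed in the tray at (344,240), the bystanders haven't moved, and the gripper is clear.

```bash
python3 -c "
from workcell import manip
print(manip.hand_in())"
```

```text
the job is handed in; nothing more can be done
None
```

The job is handed in: all three clamp bars lie flat side by side across the tote, both blanks are crossed in the tray, and the glue, tin and hacksaw look undisturbed in the last picture; the hand-in gave no verdict.

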